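# Open a press-and-turn tablet jar

## Robot

A 6-joint arm with a two-finger parallel gripper is mounted at the origin on a cart in front of the work surface, level with it; the furniture and walls round the work are solid. World frame = base frame: x ahead of the robot, y to its left, z up, the work surface at z = 0. Lengths are in m, angles in rad, forces in N, time in s.
With the tool pointing down it reaches from about 0.35 to 0.775 m from the base axis. Payload 5.5 kg.
Tool frame: the origin (TCP) lies between the finger pads; the fingertips stand 19 mm ahead of it and the grasp point (between the pads) is the TCP (env.tcp_to_tips is the distance from the TCP to the fingertips, in m); z points along the fingers, y is the direction in which the jaws open and shut (so a half turn about z gives the same grasp; the last joint's range is limited). The gripper opens to 85 mm and grips with 20 to 120 N. Pads are 22 mm wide; open, the fingers measure 114 mm over their backs; the gripper's body (76 mm by 85 mm) begins 54 mm behind the grasp point. The pads swing forward as they close: fully open they stand 13 mm farther back than shut.
Start: joints at [-1.372, 0.313, 0.046, 1.304, 0, 1.431], TCP at [0.191, -0.542, 0.25] pointing down, gripper open.
Joint ranges: [-2.76, 2.76], [-0.86, 1.69], [-1.03, 1.26], [-2.2, 2.34], [-1.47, 1.5], [-3.14, 3.14]. Speed limits (rad/s): [2.57, 2.57, 3.14, 3.14, 3.14, 3.14].

## Interface

Orientations are given as a unit quaternion [w, x, y, z].
In Python, from workcell import env, eyes, job gives the robot as it stands. The module is installed in compiled form; this text tells all that it offers.
- The arm moves only by the tool move_arm, never from a script. Its argument "commands" is a list of rows, each a list of 3 entries, a list of its own where there are three numbers: the shift along the world's x, y, z as a fraction of full scale, then the turn, a rotation vector about the world's x, y, z as a fraction of full scale, then the gripper command: -1 is shut, 1 is fully open, values between are in proportion. In form: [[[x, y, z], [wx, wy, wz], gripper], ...]. A call has 1 to 5 rows; each row shifts and turns the commanded pose from where the row before left it; what a row does not reach is not made up. Full scale, the value 1, is 0.04 m for a shift and 8 degrees for a turn. A row lasts 1/10 s, in which the tool goes at most 50 mm and 8.59 degrees, less where a joint would pass 70% of its speed; a pose out of reach is approached as far as the arm can. A call with a number of a shift or a turn outside -1 to 1 is refused whole. A call with a gripper value outside its range is refused whole. The fingers move at their own pace and stop on an object; "newtons" is the grip in N (left out, the last holds). Time passes only in rows, so rows that do not move let the fingers close. It gives the time, the measured TCP pose, the force and the opening at its end, in the units of the state.
- env.get_state(): the state, without advancing time (a new reading comes with each control period).
- eyes.read_camera(name): name is "scene" or "top" or "wrist"; returns a dict with "frame" (384x512x3 uint8, red, green, blue), "mtx" (3x3 intrinsics, pixels), "camera_from_world" (4x4, takes a point from world to camera coordinates); the wrist camera has in their place "mount" (4x4, takes a point from camera to tool coordinates, whose origin is the TCP and whose axes are the flange's). Camera axes: x right, y down, z forward; pixel columns grow to the right and rows downward; lengths in m; the calibration is good to about 2 mm. A picture is of the moment at which its call begins: read the wrist's pose just before it. There is no depth.
- job.hand_in(): hands the job in, once; it reports no verdict.
The state is a dict: "clock": time; "joint_pos": joint angles; "qvel": joint speeds; "tau": joint torques, N m; "tcp_pos": TCP position; "orientation": TCP orientation; "wrist_force": force on the tool from outside, world axes, zero at the start; "ft_torque": the same for the moment, N m; "finger_gap": finger opening in m.
Only numpy, scipy, OpenCV 4.12 (cv2) and the standard library are available. Lean on these libraries where they do the work, as an engineer would, in place of code of your own. Each camera call takes 0.05 s, during which the arm holds its last target.

## Task

Open the square jar of disinfectant tablets that stands in the bench stand: push its safety cap straight down against its spring until it meets the stop, keep it held down while you turn it about a sixth of a turn anticlockwise (seen from above) out of its catches, then lift it off and set it in the kidney dish, top side up; lower it to the dish's floor before you let go. Press only as hard as the cap needs, at most a firm 35 N against the jar, and never force a cap that will not turn; leave the jar standing in its stand and the things round about where they are.

Things in the scene. Friction and masses are not known exactly. Their poses are not given: they have to be found in the camera images.
- cap_center (a point): Centre (on the axis, half-way up) of the jar's press-and-turn safety cap: round, white, ribbed, 52 mm across, 30 mm high, two turn arrows on top, 100 g. z points out of its top; its x axis lies along the jar's x while it is locked. Locked, this point is 104 mm above the jar's underside. Grip it round the ribs; 15 mm of free height below its skirt, round a neck 34 mm across.
- jar_mouth (a point): Centre of the jar's mouth, under the cap, about 107 mm above the jar's underside. A sprung disc in the cap rests on it and pushes the locked cap up with 2 to 9 N. How far the cap must be pushed down to unlock differs from jar to jar, 2 to 8 mm, and cannot be seen; but the spring (1.1 N per mm) always stands at 11 N where it unlocks and at 12 N at the hard stop, 0.8 mm lower.
- cap_mark (a point): Small index mark low on the cap's rim, 26 mm from its axis, on the cap's -x side, 11 mm below its centre. The cap has three inner lugs behind toothed hooks of the neck: locked, it turns only some 0.1 rad and sits within 1.5 mm of the jar's axis. Pushed down it turns freely anticlockwise from above; it is free of the hooks from 0.52 rad on and meets end walls at 1.6 rad: turn it 0.7 to 1.3 rad, then lift it straight off.
- jar: Square white plastic jar, 62 x 62 mm, 77 mm high to its shoulder, 119 mm with the cap on; 0.35 to 0.7 kg. Origin at the centre of its underside, z up, x and y along its sides (y points to the stand's smaller well). It stands loose, with 2 mm of play on each side, in the stand's square well, which keeps it from turning.
- stand: Stainless bench stand, screwed down, 36 mm high, with two open wells: a square one, 66 mm wide, for the jar and a smaller one beside it (centre 62.5 mm along the stand's y) that holds a small round jar. Origin under the centre of the square well, whose floor lies 7 mm above it.
- dish: Pressed-steel kidney dish, 92 x 184 x 35 mm, open at the top, loose (0.3 kg), lying in the flat instrument tray. Origin at the centre of its underside; its y axis runs along its length, its bulging side is -x. Inside, it is 80 mm wide in the middle and about 66 mm wide at 50 mm either way along y, so there is room for fingers on either side of the cap along y.
- dish_floor (a point): Point on the dish's inner floor, in the middle of the dish, 6 mm above its underside; with the cap set down here its centre is 15 mm above this point.
- pin_jar: Small round jar with a red screw lid, 50 mm across and 52 mm high, in the stand's smaller well; origin under its centre. To be left alone.
- forceps: Steel dissecting forceps, 141 x 18 x 8 mm, lying in the tray at its right-hand end; origin under its middle. To be left alone.
- label_box: Small pale green carton, 40 x 63 x 28 mm, behind the tray; origin under its centre. To be left alone.
- syringe_b: Plastic syringe, 110 mm long, 25 mm high, lying near the front edge of the bench; origin under its middle. To be left alone.
Not all that is in view belongs to the job. What is shaped like the part that bears cap_center but orange is not meant.

How it is judged:
By the outcome, as a careful person would: the job done as asked, in the order asked, and still so for the second after the job is handed in, with the robot touching nothing.
It also fails if it takes over 54 s, if anything falls off the work surface, if the arm or the gripper's body presses on something with over 40 N, if the wrist force passes 120 N, or if a joint passes its speed limit or range.

## Working session

There is one attempt and no reset: what is moved stays moved. The work goes in short steps, Python scripts to look and compute and a tool call to move; the robot and the scene stay as the last step left them, time stands still between calls to the robot, and variables do not carry over. Pictures are saved under pics/ and viewed, and the job is handed in when it is done.

Besides the shell and the picture viewer there is one more tool, called after "Request:" by a JSON object that holds its "method" and its "body". move_arm: Moves the arm, as the interface text tells. Its arguments: {"type":"object","properties":{"commands":{"type":"array","items":{"type":"array"}},"newtons":{"type":"number"}},"required":["commands"]}

```bash
mkdir -p pics; ls
cat > h.py <<'E'
import numpy as np, cv2
from workcell import env, eyes, job
def snap(name, fn):
    s=env.get_state(); d=eyes.read_camera(name)
    cv2.imwrite('pics/'+fn, d['frame'][:,:,::-1]); np.savez('pics/'+fn+'.npz', s_pos=s['tcp_pos'], s_q=s['orientation'], **{k:v for k,v in d.items()})
    return s,d
def cam(fn):
    d=np.load('pics/'+fn+'.npz')
    K=d['mtx']
    if 'camera_from_world' in d: T=d['camera_from_world']
    else:
        from scipy.spatial.transform import Rotation as R
        q=d['s_q']; W=np.eye(4); W[:3,:3]=R.from_quat([q[1],q[2],q[3],q[0]]).as_matrix(); W[:3,3]=d['s_pos']
        T=np.linalg.inv(W@d['mount'])
    return K,T
def proj(fn,p):
    K,T=cam(fn); c=T[:3,:3]@np.array(p)+T[:3,3]; u=K@c; return u[:2]/u[2]
def at_z(fn,px,z):
    K,T=cam(fn); r=np.linalg.inv(K)@np.array([px[0],px[1],1.]); R=T[:3,:3]; o=-R.T@T[:3,3]; d=R.T@r
    return o+d*(z-o[2])/d[2]
E
python3 - <<'E'
from h import *
print(env.get_state())
for n in ['scene','top','wrist']:
    s,d=snap(n,n+'0.png')
    print(n,[(k,v) for k,v in d.items() if k!='frame'])
E
```

```text
pics
{'clock': 0.0, 'joint_pos': array([-1.37157849e+00,  3.13977226e-01,  4.49465961e-02,  1.30359620e+00,
       -4.28458804e-06,  1.43117662e+00]), 'qvel': array([-0.00069789, -0.00170106, -0.00083353, -0.00029157,  0.00103322,
       -0.0004814 ]), 'tau': array([ 2.05375028e-05, -4.80625749e+01,  2.98533386e+01,  1.93622208e-02,
       -7.15590454e-05, -9.38672542e-06]), 'tcp_pos': array([ 0.19100577, -0.54182789,  0.24940879]), 'orientation': array([-9.14779684e-04,  9.85682521e-01,  1.68609403e-01, -2.94108933e-05]), 'wrist_force': array([ 0.28521091, -0.08728569, -0.02090259]), 'ft_torque': array([-0.01052142, -0.01372071, -0.02305438]), 'finger_gap': 0.08525848412881668}
scene [('mtx', array([[381.95744823,   0.        , 260.11347791],
       [  0.        , 381.95744823, 190.30013942],
       [  0.        ,   0.        ,   1.        ]])), ('camera_from_world', array([[ 0.8751447 , -0.48364485, -0.01447117, -0.35937731],
       [-0.29703154, -0.51338212, -0.80511556,  0.26851627],
       [ 0.38196076,  0.708891  , -0.59294141,  0.64999863],
       [ 0.        ,  0.        ,  0
[... 289 characters left out ...]
0.99422208, -0.00348126, -0.10728621,  0.46260714],
       [ 0.1072667 ,  0.00537773, -0.99421574,  1.09793584],
       [ 0.        ,  0.        ,  0.        ,  1.        ]]))]
wrist [('mtx', array([[334.26120224,   0.        , 255.44463661],
       [  0.        , 334.26120224, 197.29487305],
       [  0.        ,   0.        ,   1.        ]])), ('mount', array([[-5.34723632e-04, -9.55762192e-01, -2.94140010e-01,
         7.51004265e-02],
       [ 9.99999752e-01, -3.76450456e-04, -5.94704497e-04,
         1.99291064e-04],
       [ 4.57666933e-04, -2.94140255e-01,  9.55762157e-01,
        -1.23512667e-01],
       [ 0.00000000e+00,  0.00000000e+00,  0.00000000e+00,
         1.00000000e+00]]))]
```

View pics/scene0.png

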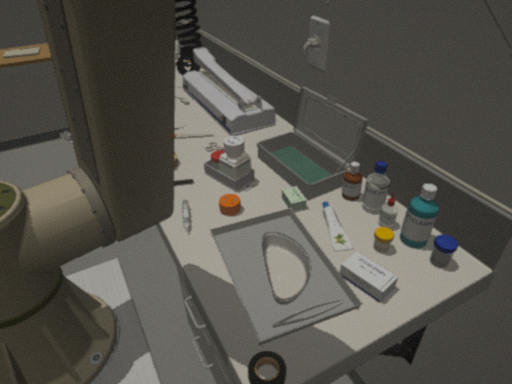

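View pics/top0.png

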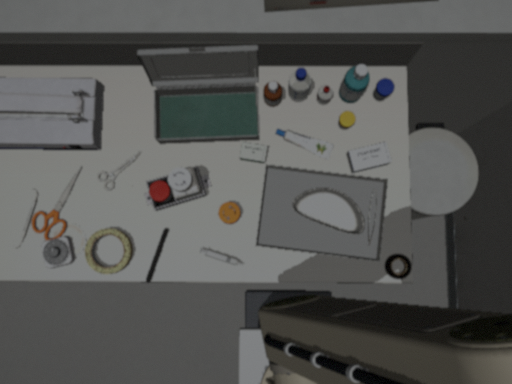

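The white cap in the stand is at top (180,180) and scene (234,147). The orange look-alike lies on the bench at top (230,212). The dish is at top (327,210). Next I'll enlarge these.

Run:
```python
from h import *
t=cv2.imread('pics/top0.png'); s=cv2.imread('pics/scene0.png')
a=cv2.resize(t[155:225,135:255],None,fx=6,fy=6,interpolation=cv2.INTER_CUBIC)
cv2.imwrite('pics/top0_jar.png',cv2.convertScaleAbs(a,alpha=1.5))
a=cv2.resize(t[160:265,250:395],None,fx=5,fy=5,interpolation=cv2.INTER_CUBIC)
cv2.imwrite('pics/top0_dish.png',cv2.convertScaleAbs(a,alpha=1.5))
a=cv2.resize(s[125:225,195:315],None,fx=6,fy=6,interpolation=cv2.INTER_CUBIC)
cv2.imwrite('pics/scene0_jar.png',cv2.convertScaleAbs(a,alpha=1.5))
for p in [(180,180),(160,191)]: print(at_z('top0.png',p,.126),at_z('top0.png',p,.06))
print(at_z('top0.png',(327,210),.02))
```

```text
[0.49076603 0.28553486 0.126     ] [0.50044936 0.2975765  0.06      ]
[0.46614581 0.32907527 0.126     ] [0.47422937 0.34394607 0.06      ]
[ 0.43423553 -0.05253822  0.02      ]
```

View pics/top0_jar.png

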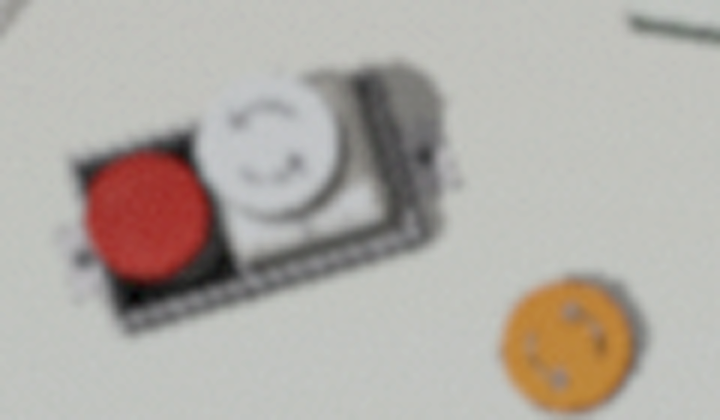

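View pics/top0_dish.png

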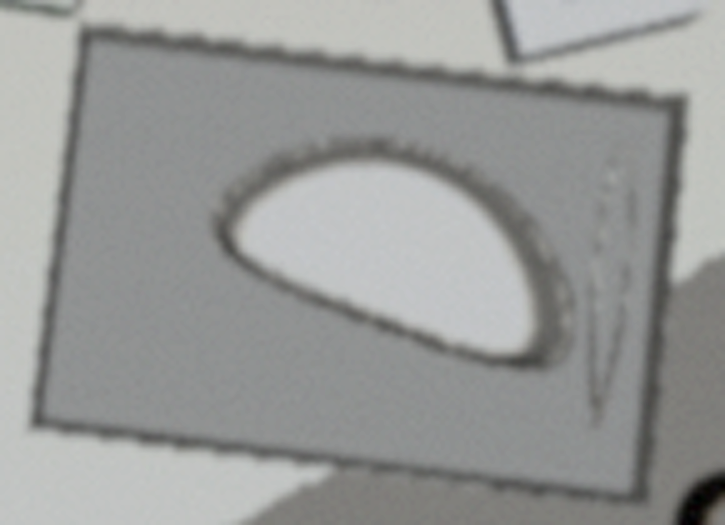

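View pics/scene0_jar.png

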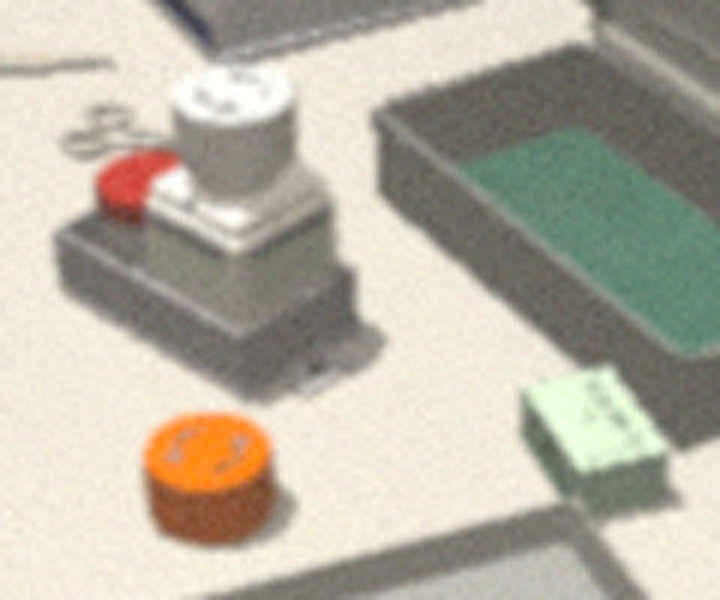

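Run:
```python
from h import *
p=at_z('top0.png',(179.4,179.2),.126); print(p, proj('scene0.png',p), 'expect 234.2,140.8', at_z('scene0.png',(234.2,140.8),.126))
# dish rim corners: crop->px, rim z ~.037
for c in [(225,225),(545,360),(380,145),(570,300),(390,320)]:
    q=(250+c[0]/5,160+c[1]/5); print(c,at_z('top0.png',q,.037))
for c in [(83,30),(685,98),(640,497),(35,425)]:
    q=(250+c[0]/5,160+c[1]/5); print('tray',c,at_z('top0.png',q,.01))
```

```text
[0.49254614 0.28690193 0.126     ] [232.88896474 140.31543197] expect 234.2,140.8 [0.49431916 0.28295091 0.126     ]
(225, 225) [0.44451744 0.02590412 0.037     ]
(545, 360) [ 0.38084505 -0.12537784  0.037     ]
(380, 145) [ 0.48322936 -0.04839125  0.037     ]
(570, 300) [ 0.40933185 -0.13776457  0.037     ]
(390, 320) [ 0.39951133 -0.0522253   0.037     ]
tray (83, 30) [0.54336117 0.09374113 0.01      ]
tray (685, 98) [ 0.51045838 -0.20193334  0.01      ]
tray (640, 497) [ 0.31605919 -0.17542741  0.01      ]
tray (35, 425) [0.34942798 0.11643904 0.01      ]
```

Request:
{"method": "move_arm", "body": {"commands": [[[0.8,0.8,0.5],[0,0,0.4],1],[[0.9,0.9,0.5],[0,0,0.4],1],[[0.9,0.9,0],[0,0,0.4],1],[[0.9,0.9,0],[0,0,0.4],1],[[0.9,0.9,0],[0,0,0.4],1]]}}

```text
clock: 0.65
tcp_pos: [0.363, -0.3699, 0.2887]
orientation: [0.0, 0.952, 0.305, 0.0]
wrist_force: [0.8, 0.2, -0.1]
finger_gap: 0.0853
```

Request:
{"method": "move_arm", "body": {"commands": [[[0.3,1,0],[0,0,0.3],1],[[0.3,1,0],[0,0,0.3],1],[[0.3,1,0],[0,0,0.3],1],[[0.3,1,0],[0,0,0.3],1],[[0.3,1,0],[0,0,0.3],1]]}}

```text
clock: 1.15
tcp_pos: [0.4221, -0.1696, 0.2884]
orientation: [-0.0, 0.915, 0.403, -0.0]
wrist_force: [0.2, -1.8, 0.3]
finger_gap: 0.0856
```

Request:
{"method": "move_arm", "body": {"commands": [[[0.2,1,0],[0,0,0.3],1],[[0.1,1,0],[0,0,0.3],1],[[0.1,1,0],[0,0,0.3],1],[[0.1,1,0],[0,0,0.3],1],[[0.1,1,0],[0,0,0.2],1]]}}

```text
clock: 1.65
tcp_pos: [0.4458, 0.0303, 0.2885]
orientation: [0.0, 0.872, 0.49, -0.0]
wrist_force: [0.3, -0.2, -0.5]
finger_gap: 0.0852
```

Request:
{"method": "move_arm", "body": {"commands": [[[0.1,1,0],[0,0,0],1],[[0,1,0],[0,0,0],1],[[0,0.5,0],[0,0,0],1],[[0,0,0],[0,0,0],1]]}}

```text
clock: 2.05
tcp_pos: [0.4496, 0.1309, 0.2883]
orientation: [-0.0, 0.871, 0.491, -0.0]
wrist_force: [-0.3, -0.8, -0.4]
finger_gap: 0.0854
```

Run:
```python
from h import *
s,d=snap('wrist','w1.png'); print(s['tcp_pos'],s['orientation'],s['joint_pos'],s['clock'])
p=[.493,.286,.126]; print(proj('w1.png',p))
a=cv2.resize(d['frame'][:,:,::-1],(800,600),interpolation=cv2.INTER_CUBIC); cv2.imwrite('pics/w1b.png',a)
```

```text
[0.449613   0.1308918  0.28829007] [-2.85720871e-04  8.70980567e-01  4.91317356e-01 -1.59190228e-04] [ 1.11365931e-01  9.69801853e-02 -1.33147883e-01  1.34118493e+00
  4.01195367e-04  2.22575521e+00] 2.05
[197.71050238 -17.83128494]
```

View pics/w1b.png

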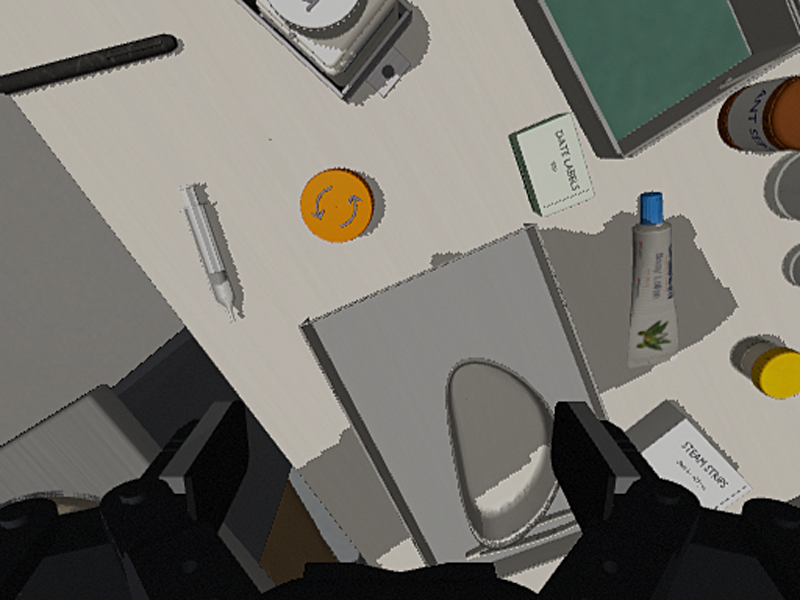

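The wrist picture shows the dish at enlarged pixels (447-562, 358-548). The white cap is at the top edge (310,5) and the orange cap lies loose at (337,205). I'll move nearer.

Request:
{"method": "move_arm", "body": {"commands": [[[0.4,1,0],[0,0,0],1],[[0.4,1,0],[0,0,0],1],[[0,0,0],[0,0,0],1]]}}

```text
clock: 2.4
tcp_pos: [0.4838, 0.2107, 0.2878]
orientation: [-0.0, 0.872, 0.49, 0.0]
wrist_force: [0.2, -0.3, -0.1]
finger_gap: 0.0857
```

Run:
```python
from h import *
s,d=snap('wrist','w2.png'); print(s['tcp_pos'],s['joint_pos'],s['clock'])
p=[.493,.286,.126]; u=proj('w2.png',p);print(u)
x,y=int(u[0]),int(u[1]); x0,y0=max(0,x-80),max(0,y-60)
a=cv2.resize(d['frame'][y0:y0+120,x0:x0+160,::-1],None,fx=5,fy=5,interpolation=cv2.INTER_CUBIC); cv2.imwrite('pics/w2b.png',a);print(x0,y0)
```

```text
[0.48376049 0.21068382 0.28777953] [2.58160970e-01 2.12099490e-01 3.03181385e-03 1.36115044e+00
 6.98941001e-04 2.37480758e+00] 2.4
[217.36705016 102.11821943]
137 42
```

View pics/w2b.png

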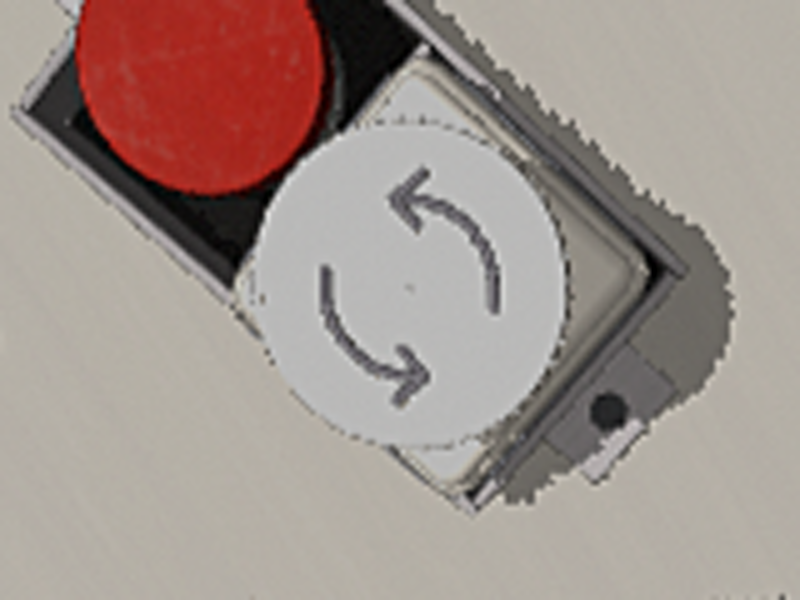

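The crop confirms the white ribbed cap on the square jar beside the red lid. Its centre dot is at crop (409,287), which is pixel (218.8, 99.4).

Run:
```python
from h import *
print(at_z('w2.png',(218.8,99.4),.126), at_z('w2.png',(217.3,100.2),.126))
# diameter check: left edge 262, right edge 568 crop
a=at_z('w2.png',(137+254/5,99.4),.126);b=at_z('w2.png',(137+565/5,99.4),.126);print(np.linalg.norm(a-b))
# triangulate rays top & w2 & scene
A=[];B=[]
for fn,px in [('top0.png',(179.4,179.2)),('w2.png',(218.8,99.4)),('scene0.png',(234.2,140.8))]:
    o=at_z(fn,px,0.3);q=at_z(fn,px,0);d=(q-o)/np.linalg.norm(q-o);P=np.eye(3)-np.outer(d,d);A.append(P);B.append(P@o)
print(np.linalg.lstsq(np.vstack(A),np.hstack(B),rcond=None)[0])
```

```text
[0.49517751 0.28718331 0.126     ] [0.49378233 0.28729497 0.126     ]
0.050963309669318266
[0.49461401 0.28710388 0.12355828]
```

Request:
{"method": "move_arm", "body": {"commands": [[[0.14,0.95,0],[0,0,0],1],[[0.13,0.95,-0.5],[0,0,0],1],[[0,0,-1],[0,0,0],1],[[0,0,-0.7],[0,0,0],1],[[0,0,0],[0,0,0],1]]}}

```text
clock: 2.95
tcp_pos: [0.4902, 0.282, 0.1964]
orientation: [-0.0, 0.872, 0.489, -0.004]
wrist_force: [-0.3, -0.6, -1.0]
finger_gap: 0.0853
```

Run:
```python
from h import *
s,d=snap('wrist','w3.png'); print(s['tcp_pos'],s['joint_pos'],s['clock'])
print(proj('w3.png',[.4945,.287,.126]))
cv2.imwrite('pics/w3b.png',cv2.resize(d['frame'][:,:,::-1],(800,600),interpolation=cv2.INTER_CUBIC))
```

```text
[0.49023154 0.28201373 0.19636815] [ 3.80409687e-01  3.22735106e-01 -7.38147721e-02  1.18313522e+00
 -6.04934820e-04  2.50049474e+00] 2.95
[257.62781691 210.33875599]
```

View pics/w3b.png

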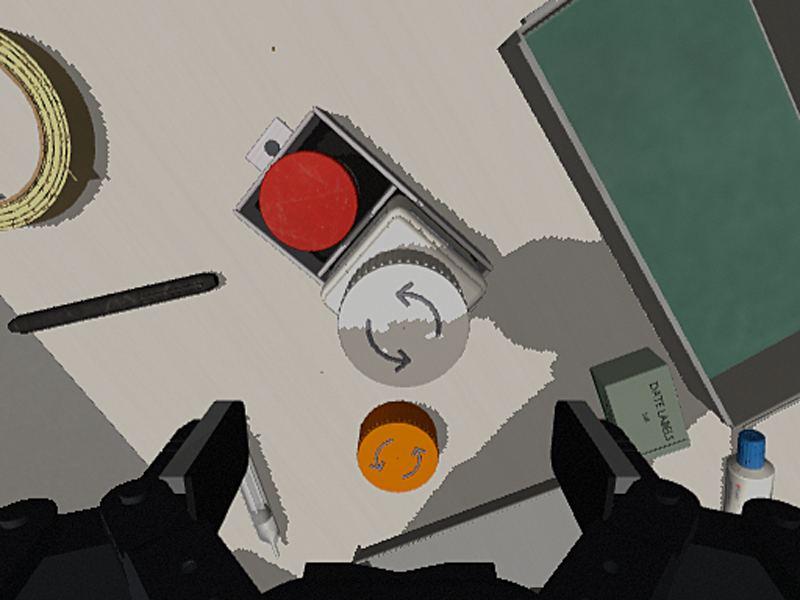

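Run:
```python
from h import *
for z in (.124,.126): print(at_z('w3.png',(257.9,208),z))
s=env.get_state(); print(s['tcp_pos'],s['orientation'])
```

```text
[0.4950728  0.28760934 0.124     ]
[0.49543478 0.28821183 0.126     ]
[0.49156205 0.28253884 0.19905732] [-9.50343895e-05  8.72437876e-01  4.88718652e-01 -2.49464540e-03]
```

Request:
{"method": "move_arm", "body": {"commands": [[[0.09,0.12,0],[0,0,0],1],[[0,0,0],[0,0,0],1],[[0,0,0],[0,0,0],1]]}}

```text
clock: 3.3
tcp_pos: [0.4977, 0.2895, 0.2025]
orientation: [0.0, 0.872, 0.489, 0.002]
wrist_force: [-0.1, 1.2, 0.2]
finger_gap: 0.0853
```

Request:
{"method": "move_arm", "body": {"commands": [[[-0.07,-0.05,-0.6],[0,0,0],1],[[0,0,-0.7],[0,0,0],1],[[0,0,-0.6],[0,0,0],1],[[0,0,0],[0,0,0],1],[[0,0,0],[0,0,0],1]]}}

```text
clock: 3.8
tcp_pos: [0.4939, 0.2875, 0.1255]
orientation: [0.0, 0.872, 0.489, 0.0]
wrist_force: [-0.5, -0.4, 1.0]
finger_gap: 0.0855
```

Request:
{"method": "move_arm", "body": {"commands": [[[0,0,0],[0,0,0],1],[[0,0,0],[0,0,0],1],[[0,0,0],[0,0,0],1]]}}

```text
clock: 4.1
tcp_pos: [0.4944, 0.2877, 0.1259]
orientation: [0.0, 0.872, 0.489, 0.001]
wrist_force: [0.4, 0.9, -0.3]
finger_gap: 0.0855
```

Request:
{"method": "move_arm", "body": {"commands": [[[0,0,-0.33],[0,0,0],1],[[0,0,0],[0,0,0],1],[[0,0,0],[0,0,0],1]]}}

```text
clock: 4.4
tcp_pos: [0.493, 0.2871, 0.1106]
orientation: [-0.0, 0.872, 0.489, -0.001]
wrist_force: [-0.4, 0.1, -0.5]
finger_gap: 0.0852
```

Run:
```python
from h import *
s,d=snap('wrist','w4.png'); print(s['tcp_pos'],s['wrist_force'])
snap('scene','s4.png')
cv2.imwrite('pics/w4b.png',cv2.resize(d['frame'][:,:,::-1],(800,600),interpolation=cv2.INTER_CUBIC))
```

```text
[0.49299832 0.28712143 0.11055684] [-0.40873128  0.07343219 -0.49403498]
```

View pics/w4b.png

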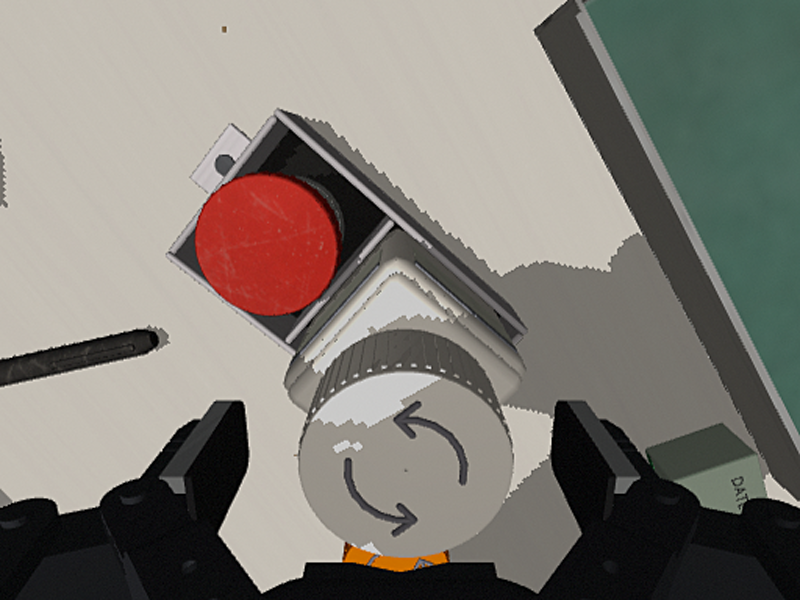

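Run:
```python
from h import *
from scipy.spatial.transform import Rotation as R
d=np.load('pics/w4.png.npz');q=d['s_q'];M=R.from_quat([q[1],q[2],q[3],q[0]]).as_matrix()
for z in (.124,.126):
    p=at_z('w4.png',(259.8,300.2),z); print(p, M.T@(p-d['s_pos']))
print(env.get_state()['tcp_pos'],M)
```

```text
[0.4945459  0.28641183 0.124     ] [ 0.00018024  0.00167779 -0.01344506]
[0.49523271 0.28759079 0.126     ] [ 0.00154139  0.00164807 -0.01544707]
[0.49353976 0.28736112 0.11119064] [[ 5.20870487e-01  8.53634221e-01 -1.59755916e-03]
 [ 8.53634405e-01 -5.20872055e-01 -7.77671439e-04]
 [-1.49597088e-03 -9.58665366e-04 -9.99998422e-01]]
```

Request:
{"method": "move_arm", "body": {"commands": [[[0.03,0,0],[0,0,0],0.5],[[0,0,0],[0,0,0],0],[[0,0,0],[0,0,0],-1],[[0,0,0],[0,0,0],-1],[[0,0,0],[0,0,0],-1]], "newtons": 60}}

```text
clock: 5.0
tcp_pos: [0.4951, 0.2876, 0.112]
orientation: [0.0, 0.872, 0.489, 0.0]
wrist_force: [-1.0, -0.1, 4.4]
finger_gap: 0.0513
```

Request:
{"method": "move_arm", "body": {"commands": [[[0,0,0],[0,0,0],-1],[[0,0,0],[0,0,0],-1],[[0,0,0],[0,0,0],-1]], "newtons": 60}}

```text
clock: 5.3
tcp_pos: [0.495, 0.2876, 0.1117]
orientation: [0.0, 0.872, 0.489, 0.0]
wrist_force: [-1.9, 0.5, 4.5]
finger_gap: 0.051
```

Request:
{"method": "move_arm", "body": {"commands": [[[0,0,-0.025],[0,0,0],-1],[[0,0,0],[0,0,0],-1]]}}

```text
clock: 5.5
tcp_pos: [0.495, 0.2875, 0.1108]
orientation: [0.0, 0.872, 0.489, 0.0]
wrist_force: [-2.4, 0.8, 5.4]
finger_gap: 0.051
```

Request:
{"method": "move_arm", "body": {"commands": [[[0,0,-0.025],[0,0,0],-1],[[0,0,0],[0,0,0],-1]]}}

```text
clock: 5.7
tcp_pos: [0.495, 0.2876, 0.1099]
orientation: [0.0, 0.872, 0.489, 0.0]
wrist_force: [-1.3, 0.1, 7.0]
finger_gap: 0.0508
```

Request:
{"method": "move_arm", "body": {"commands": [[[0,0,-0.025],[0,0,0],-1],[[0,0,0],[0,0,0],-1]]}}

```text
clock: 5.9
tcp_pos: [0.4951, 0.2876, 0.1091]
orientation: [0.0, 0.872, 0.489, 0.0]
wrist_force: [-2.7, -0.3, 8.3]
finger_gap: 0.0513
```

Request:
{"method": "move_arm", "body": {"commands": [[[0,0,-0.025],[0,0,0],-1],[[0,0,0],[0,0,0],-1]]}}

```text
clock: 6.1
tcp_pos: [0.4951, 0.2876, 0.1082]
orientation: [0.0, 0.872, 0.489, 0.001]
wrist_force: [-2.5, 0.1, 9.4]
finger_gap: 0.0512
```

Request:
{"method": "move_arm", "body": {"commands": [[[0,0,-0.025],[0,0,0],-1],[[0,0,0],[0,0,0],-1]]}}

```text
clock: 6.3
tcp_pos: [0.4951, 0.2876, 0.1074]
orientation: [0.0, 0.872, 0.49, 0.001]
wrist_force: [-2.7, -0.1, 10.6]
finger_gap: 0.0512
```

Request:
{"method": "move_arm", "body": {"commands": [[[0,0,-0.025],[0,0,0],-1],[[0,0,0],[0,0,0],-1]]}}

```text
clock: 6.5
tcp_pos: [0.4951, 0.2876, 0.1065]
orientation: [0.0, 0.872, 0.49, 0.001]
wrist_force: [-3.1, -0.4, 11.4]
finger_gap: 0.0512
```

Request:
{"method": "move_arm", "body": {"commands": [[[0,0,-0.025],[0,0,0],-1],[[0,0,0],[0,0,0],-1]]}}

```text
clock: 6.7
tcp_pos: [0.4951, 0.2876, 0.106]
orientation: [0.0, 0.872, 0.49, 0.001]
wrist_force: [-4.2, -1.4, 13.3]
finger_gap: 0.0508
```

Request:
{"method": "move_arm", "body": {"commands": [[[0,0,-0.015],[0,0,0],-1],[[0,0,0],[0,0,0],-1]]}}

```text
clock: 6.9
tcp_pos: [0.4952, 0.2876, 0.106]
orientation: [0.0, 0.872, 0.49, 0.001]
wrist_force: [-5.2, -1.8, 17.3]
finger_gap: 0.0506
```

Request:
{"method": "move_arm", "body": {"commands": [[[-0.015,0,0],[0,0,0.3],-1],[[0,0,0],[0,0,0.3],-1],[[0,0,0],[0,0,0],-1]]}}

```text
clock: 7.2
tcp_pos: [0.4955, 0.2879, 0.106]
orientation: [0.0, 0.851, 0.526, 0.002]
wrist_force: [-3.0, -1.3, 13.9]
finger_gap: 0.0507
```

Run:
```python
from h import *
s=env.get_state(); print(s['wrist_force'],s['ft_torque'],s['tcp_pos'],s['joint_pos'])
```

```text
[-2.95958224 -1.26101386 13.9043533 ] [-0.15116949  0.54774319  0.02843212] [0.4955077  0.2878654  0.10598825] [ 3.86352641e-01  3.88663031e-01 -2.11366337e-01  9.66960224e-01
 -2.37301140e-04  2.42036487e+00]
```

Request:
{"method": "move_arm", "body": {"commands": [[[0,0,-0.01],[0,0,0.4],-1],[[0,0,0],[0,0,0.4],-1],[[0,0,0],[0,0,0.4],-1],[[0,0,0],[0,0,0],-1]]}}

```text
clock: 7.6
tcp_pos: [0.4961, 0.2882, 0.106]
orientation: [0.001, 0.803, 0.595, 0.003]
wrist_force: [-1.8, -0.3, 15.2]
finger_gap: 0.0507
```

Run:
```python
from h import *
s=env.get_state(); print(s['wrist_force'],s['ft_torque'],s['tcp_pos'],s['joint_pos'])
```

```text
[-1.8438355  -0.29907177 15.20070744] [-0.05875448  0.41511953  0.06785063] [0.49612373 0.28819774 0.1059676 ] [ 3.86387795e-01  3.88829942e-01 -2.11174059e-01  9.65529502e-01
 -3.90785762e-05  2.25248583e+00]
```

Request:
{"method": "move_arm", "body": {"commands": [[[0,0,0],[0,0,0.5],-1],[[0,0,0],[0,0,0.5],-1],[[0,0,0],[0,0,0.5],-1],[[0,0,0],[0,0,0.5],-1],[[0,0,0],[0,0,0],-1]]}}

```text
clock: 8.1
tcp_pos: [0.4965, 0.2884, 0.106]
orientation: [0.001, 0.713, 0.702, 0.003]
wrist_force: [-0.3, -0.3, 14.3]
finger_gap: 0.0513
```

Run:
```python
from h import *
s=env.get_state(); print(s['wrist_force'],s['ft_torque'],s['tcp_pos'],s['joint_pos'])
```

```text
[-0.31306506 -0.25268951 14.34388396] [0.09807403 0.30986932 0.06108401] [0.49647275 0.28839753 0.10599233] [ 3.86397938e-01  3.88955953e-01 -2.10918829e-01  9.64911589e-01
  1.30797779e-04  1.97290937e+00]
```

Request:
{"method": "move_arm", "body": {"commands": [[[0,0,0],[0,0,0.6],-1],[[0,0,0],[0,0,0.6],-1],[[0,0,0],[0,0,0.6],-1],[[0,0,0],[0,0,0.6],-1],[[0,0,0],[0,0,0.6],-1]]}}

```text
clock: 8.6
tcp_pos: [0.4962, 0.2885, 0.106]
orientation: [0.001, 0.55, 0.835, 0.003]
wrist_force: [-2.0, 2.0, 15.3]
finger_gap: 0.0508
```

Run:
```python
from h import *
s,d=snap('wrist','w5.png'); print(s['wrist_force'],s['ft_torque'],s['tcp_pos'],s['joint_pos'])
cv2.imwrite('pics/w5b.png',cv2.resize(d['frame'][:,:,::-1],(800,600),interpolation=cv2.INTER_CUBIC))
```

```text
[-2.01167448  1.95173604 15.33828966] [ 0.16792932  0.42991223 -0.09008699] [0.49623137 0.28850489 0.10597839] [ 3.86525082e-01  3.88894965e-01 -2.11048050e-01  9.65154159e-01
  5.50921470e-04  1.55227045e+00]
```

View pics/w5b.png

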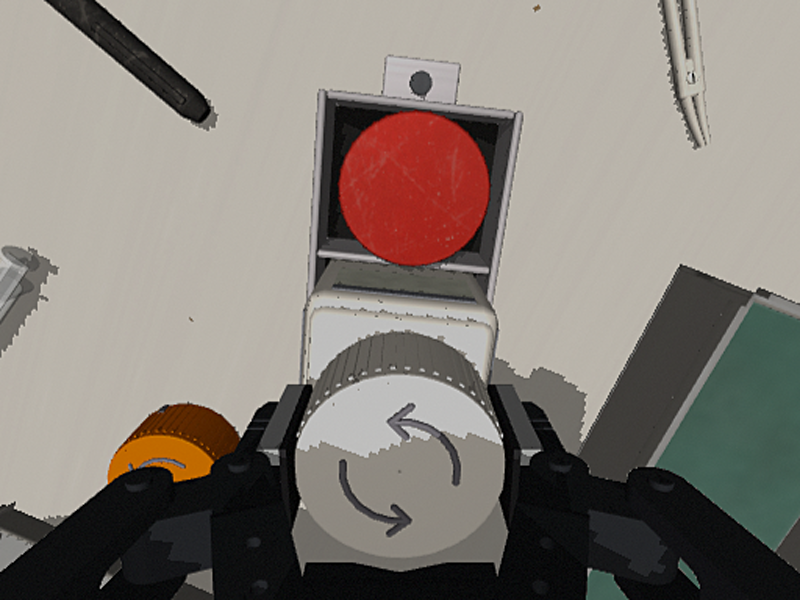

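The arrows sit in the same place in the hand as before the turn (w4 against w5), so nothing slipped and the cap has turned about 0.95 rad. Next I'll lift it straight up.

Request:
{"method": "move_arm", "body": {"commands": [[[0,0,0],[0,0,0],-1],[[0,0,0.1],[0,0,0],-1],[[0,0,0.1],[0,0,0],-1],[[0,0,0.1],[0,0,0],-1],[[0,0,0.1],[0,0,0],-1]]}}

```text
clock: 9.15
tcp_pos: [0.4939, 0.2871, 0.1191]
orientation: [-0.0, 0.552, 0.834, -0.001]
wrist_force: [-0.2, 0.1, -1.2]
finger_gap: 0.0507
```

Request:
{"method": "move_arm", "body": {"commands": [[[0,0,0.2],[0,0,0],-1],[[0,0,0.2],[0,0,0],-1],[[0,0,0.2],[0,0,0],-1],[[0,0,0.2],[0,0,0],-1],[[0,0,0.2],[0,0,0],-1]]}}

```text
clock: 9.65
tcp_pos: [0.4942, 0.2874, 0.1601]
orientation: [0.0, 0.552, 0.834, 0.0]
wrist_force: [-0.8, 0.9, -0.5]
finger_gap: 0.0507
```

Run:
```python
from h import *
s,d=snap('wrist','w6.png'); print(s['wrist_force'],s['ft_torque'],s['tcp_pos'])
s,e=snap('scene','s6.png')
a=cv2.resize(e['frame'][100:220,180:340,::-1],None,fx=5,fy=5,interpolation=cv2.INTER_CUBIC)
cv2.imwrite('pics/s6b.png',a)
```

```text
[-0.76914031  0.852996   -0.54166806] [ 0.02220004 -0.04283306  0.02385001] [0.49424055 0.28737516 0.16012888]
```

View pics/s6b.png

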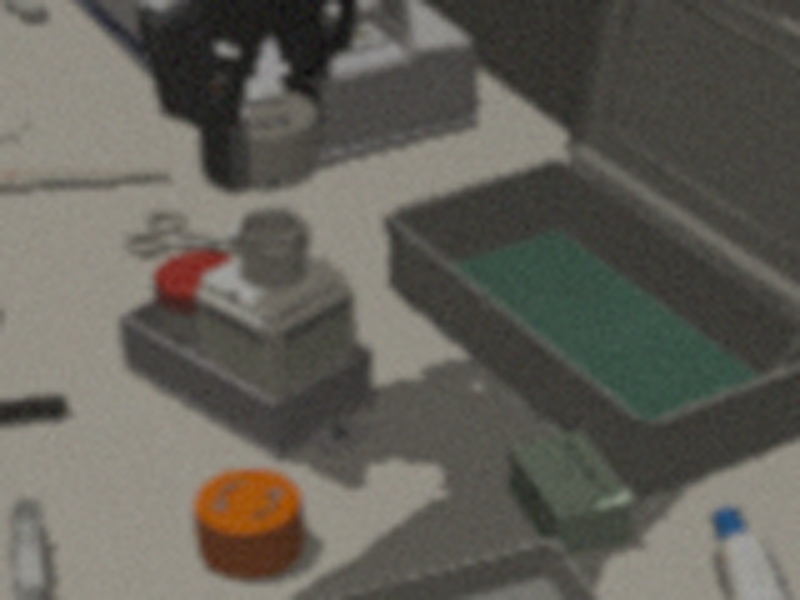

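View pics/w6.png

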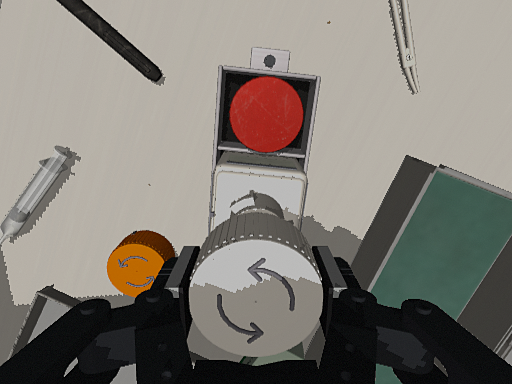

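The cap has come off, with the bare neck visible at (275,240) in the scene crop, and the jar still stands in its stand. While I raise the cap I'll measure the dish from w1.

Request:
{"method": "move_arm", "body": {"commands": [[[0,0,0.6],[0,0,0],-1],[[0,0,0.8],[0,0,0],-1],[[0,0,0.6],[0,0,0],-1]]}}

```text
clock: 10.05
tcp_pos: [0.4943, 0.2874, 0.2407]
orientation: [0.0, 0.552, 0.834, 0.0]
wrist_force: [0.7, 0.5, -1.3]
finger_gap: 0.0509
```

Run:
```python
from h import *
f=cv2.imread('pics/w1.png')
a=cv2.resize(f[220:360,265:385],None,fx=4.2,fy=4.2,interpolation=cv2.INTER_CUBIC); cv2.imwrite('pics/w1dish.png',cv2.convertScaleAbs(a,alpha=1.3))
```

```text
(no output)
```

View pics/w1dish.png

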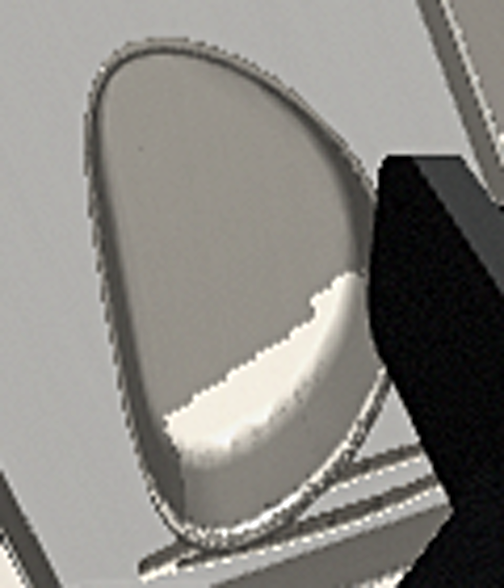

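Request:
{"method": "move_arm", "body": {"commands": [[[0,-0.9,0.1],[0,0,0.6],-1],[[0,-1,0.1],[0,0,0.6],-1],[[0,-1,0],[0,0,0.6],-1],[[0,-1,0],[0,0,0.6],-1],[[0,-1,0],[0,0,0.6],-1]]}}

```text
clock: 10.55
tcp_pos: [0.4939, 0.09, 0.2474]
orientation: [0.0, 0.365, 0.931, 0.0]
wrist_force: [1.1, -0.2, -0.5]
finger_gap: 0.0509
```

Request:
{"method": "move_arm", "body": {"commands": [[[0,-1,0],[0,0,0.6],-1],[[0,-1,0],[0,0,0.6],-1],[[0.2,-1,0],[0,0,0.6],-1],[[0.2,-1,0],[0,0,0.5],-1],[[0.2,-0.6,0],[0,0,0.2],-1]]}}

```text
clock: 11.05
tcp_pos: [0.5183, -0.0953, 0.2473]
orientation: [0.0, 0.199, 0.98, -0.0]
wrist_force: [-1.1, 1.1, -0.3]
finger_gap: 0.0507
```

Request:
{"method": "move_arm", "body": {"commands": [[[0,0,0],[0,0,0],-1],[[0,0,0],[0,0,0],-1]]}}

```text
clock: 11.25
tcp_pos: [0.518, -0.0929, 0.247]
orientation: [-0.001, 0.2, 0.98, 0.0]
wrist_force: [-0.8, 0.6, -1.1]
finger_gap: 0.0509
```

Run:
```python
from h import *
s,d=snap('wrist','w7.png'); print(s['wrist_force'],s['tcp_pos'],s['orientation'],s['joint_pos'])
cv2.imwrite('pics/w7b.png',cv2.resize(d['frame'][:,:,::-1],(800,600),interpolation=cv2.INTER_CUBIC))
```

```text
[-0.82271128  0.61596958 -1.09119509] [ 0.51796631 -0.09290104  0.24698062] [-5.22041700e-04  2.00149615e-01  9.79765160e-01  3.01473312e-04] [-3.30337178e-01  2.20412165e-01 -8.59129416e-02  1.26558411e+00
  4.63816251e-04  7.26838849e-02]
```

View pics/w7b.png

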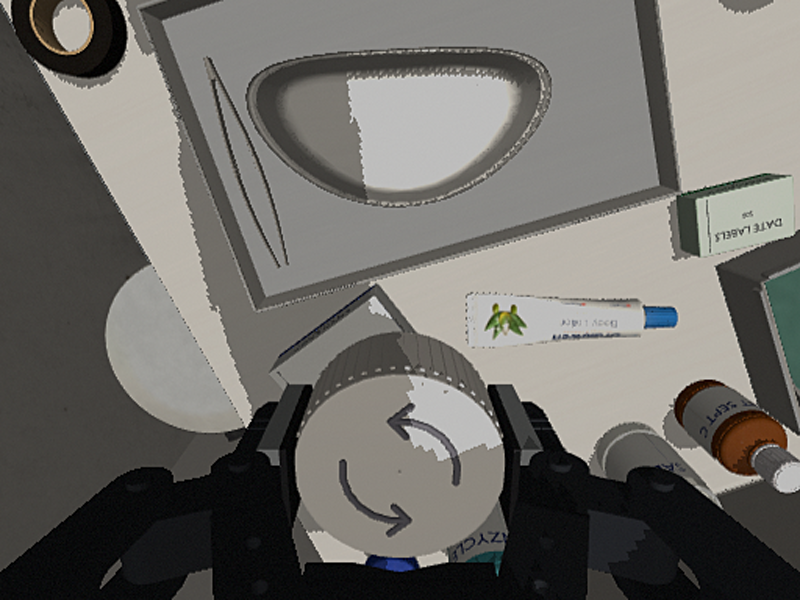

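Run:
```python
from h import *
pts=[(247,100),(552,75),(430,47),(395,207),(320,55),(520,52),(500,165),(300,165)]
W=np.array([at_z('w7.png',(u/1.5625,v/1.5625),.038)[:2] for u,v in pts]); print(W.round(4))
# min area rect
r=cv2.minAreaRect((W*1000).astype(np.float32)); print(r)
# fine: bbox for candidate yaw
for deg in range(60,76,2):
    t=np.radians(deg); y=np.array([np.cos(t),np.sin(t)]); x=np.array([-y[1],y[0]])
    a=W@y;b=W@x; c=(a.max()+a.min())/2*y+(b.max()+b.min())/2*x
    print(deg,np.ptp(a).round(4),np.ptp(b).round(4),c.round(4))
s=env.get_state();print(s['tcp_pos'])
```

```text
[[ 0.3887 -0.1357]
 [ 0.4467  0.035 ]
 [ 0.4049 -0.0251]
 [ 0.4807 -0.0798]
 [ 0.3837 -0.0854]
 [ 0.4277  0.0218]
 [ 0.4827 -0.0104]
 [ 0.4344 -0.1234]]
((440.6836242675781, -58.445396423339844), (180.33084106445312, 89.66605377197266), 70.66665649414062)
60 0.1769 0.0967 [ 0.4358 -0.0609]
62 0.178 0.0945 [ 0.4373 -0.0608]
64 0.1789 0.0921 [ 0.4388 -0.0607]
66 0.1796 0.0915 [ 0.4394 -0.06  ]
68 0.1801 0.0908 [ 0.44   -0.0594]
70 0.1803 0.09 [ 0.4405 -0.0587]
72 0.1803 0.0905 [ 0.4403 -0.0577]
74 0.1801 0.0917 [ 0.4396 -0.0567]
[ 0.5178501  -0.09216997  0.24710231]
```

Request:
{"method": "move_arm", "body": {"commands": [[[-0.66,0.27,0],[0,0,0],-1],[[-0.66,0.27,0],[0,0,0],-1],[[-0.64,0.27,-0.8],[0,0,0],-1],[[0,0,-1],[0,0,0],-1],[[0,0,-1],[0,0,0],-1]]}}

```text
clock: 11.8
tcp_pos: [0.4393, -0.0585, 0.1352]
orientation: [0.001, 0.198, 0.98, 0.0]
wrist_force: [1.1, 0.8, -1.7]
finger_gap: 0.0509
```

Request:
{"method": "move_arm", "body": {"commands": [[[0,0,-0.8],[0,0,0],-1],[[0,0,-0.2],[0,0,0],-1],[[0,0,0],[0,0,0],-1],[[0,0,0],[0,0,0],-1]]}}

```text
clock: 12.2
tcp_pos: [0.4409, -0.06, 0.0968]
orientation: [0.001, 0.199, 0.98, -0.0]
wrist_force: [-0.3, 0.2, -1.1]
finger_gap: 0.0511
```

Run:
```python
from h import *
s,d=snap('wrist','w8.png'); print(s['wrist_force'],s['tcp_pos'])
s,e=snap('scene','s8.png')
a=cv2.resize(e['frame'][190:340,180:380,::-1],None,fx=4,fy=4,interpolation=cv2.INTER_CUBIC)
cv2.imwrite('pics/s8b.png',a)
```

```text
[-0.34556225  0.16832375 -1.12918364] [ 0.44090171 -0.06001589  0.09680367]
```

View pics/s8b.png

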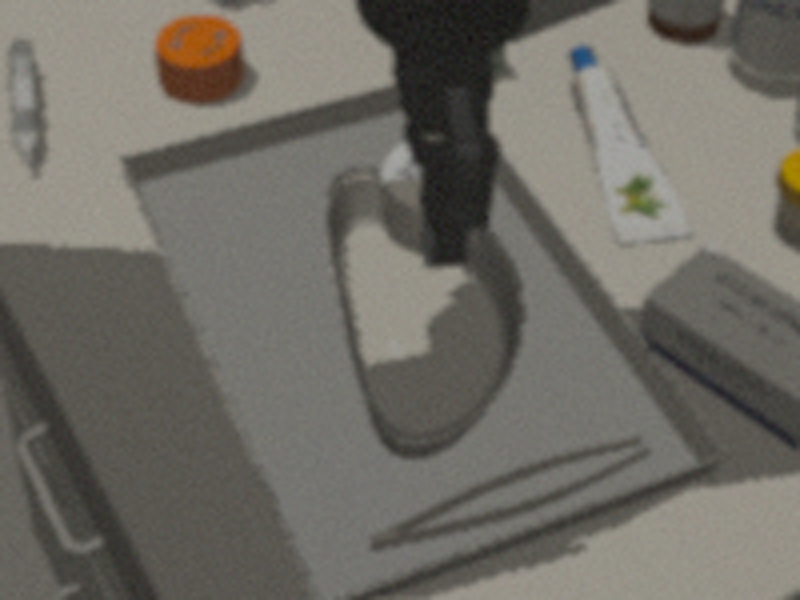

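View pics/w8.png

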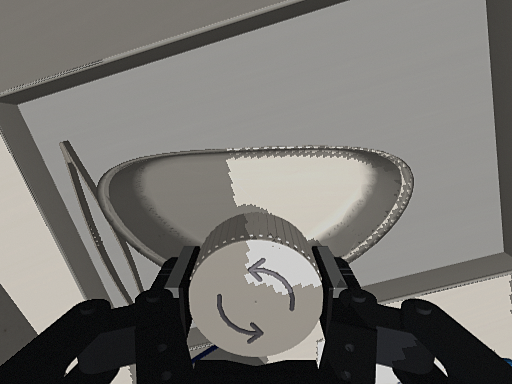

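Run:
```python
from h import *
for z in (.034,.038):
    p=at_z('w8.png',(250,148),z); q=at_z('w8.png',(98,185),z); r=at_z('w8.png',(413,180),z); print(p,q,r,np.linalg.norm(q-r))
    t=np.array([.4405,-.060]); x=np.array([-.92,.39]); print('to flat rim',(p[:2]-t)@x, 'mid',(q+r)/2)
```

```text
[ 0.3969577  -0.04482033  0.034     ] [ 0.38237612 -0.13389906  0.034     ] [0.45041973 0.03410781 0.034     ] 0.1812629025135838
to flat rim 0.045978986627825506 mid [ 0.41639792 -0.04989562  0.034     ]
[ 0.3964052  -0.04452053  0.038     ] [ 0.38213691 -0.13168533  0.038     ] [0.44871855 0.03271177 0.038     ] 0.17736832024195676
to flat rim 0.04660420686861885 mid [ 0.41542773 -0.04948678  0.038     ]
```

The dish is centred under the tool: the flat rim is 46 mm away and the ends are symmetric. I'll lower the cap.

Request:
{"method": "move_arm", "body": {"commands": [[[0,0,-0.5],[0,0,0],-1],[[0,0,-0.5],[0,0,0],-1],[[0,0,-0.4],[0,0,0],-1],[[0,0,0],[0,0,0],-1],[[0,0,0],[0,0,0],-1]]}}

```text
clock: 12.8
tcp_pos: [0.4406, -0.0604, 0.0404]
orientation: [0.001, 0.199, 0.98, -0.0]
wrist_force: [-1.0, 0.5, -1.0]
finger_gap: 0.0507
```

Request:
{"method": "move_arm", "body": {"commands": [[[0,0,-0.1],[0,0,0],-1],[[0,0,-0.1],[0,0,0],-1],[[0,0,0],[0,0,0],-1]]}}

```text
clock: 13.1
tcp_pos: [0.4399, -0.0602, 0.0315]
orientation: [0.0, 0.199, 0.98, 0.0]
wrist_force: [-0.1, 1.6, -0.7]
finger_gap: 0.0508
```

Request:
{"method": "move_arm", "body": {"commands": [[[0,0,-0.05],[0,0,0],-1],[[0,0,-0.05],[0,0,0],-1],[[0,0,0],[0,0,0],-1]]}}

```text
clock: 13.4
tcp_pos: [0.4397, -0.0601, 0.0272]
orientation: [-0.0, 0.199, 0.98, 0.0]
wrist_force: [0.7, 0.1, -0.7]
finger_gap: 0.051
```

Request:
{"method": "move_arm", "body": {"commands": [[[0,0,-0.025],[0,0,0],-1],[[0,0,0],[0,0,0],-1]]}}

```text
clock: 13.6
tcp_pos: [0.4398, -0.0602, 0.0263]
orientation: [-0.0, 0.199, 0.98, 0.0]
wrist_force: [-0.6, -0.2, -0.2]
finger_gap: 0.0508
```

Request:
{"method": "move_arm", "body": {"commands": [[[0,0,-0.025],[0,0,0],-1],[[0,0,0],[0,0,0],-1]]}}

```text
clock: 13.8
tcp_pos: [0.4398, -0.0602, 0.0253]
orientation: [-0.0, 0.199, 0.98, 0.0]
wrist_force: [-0.5, -0.2, -1.5]
finger_gap: 0.0512
```

Request:
{"method": "move_arm", "body": {"commands": [[[0,0,-0.025],[0,0,0],-1],[[0,0,0],[0,0,0],-1]]}}

```text
clock: 14.0
tcp_pos: [0.4398, -0.0602, 0.0243]
orientation: [-0.0, 0.199, 0.98, 0.0]
wrist_force: [-0.1, 0.1, -1.6]
finger_gap: 0.0508
```

Request:
{"method": "move_arm", "body": {"commands": [[[0,0,-0.02],[0,0,0],-1],[[0,0,0],[0,0,0],-1]]}}

```text
clock: 14.2
tcp_pos: [0.4399, -0.0602, 0.024]
orientation: [0.0, 0.199, 0.98, -0.0]
wrist_force: [-1.6, -0.1, 4.2]
finger_gap: 0.0511
```

Request:
{"method": "move_arm", "body": {"commands": [[[0,0,0],[0,0,0],0.3],[[0,0,0],[0,0,0],0.4],[[0,0,0],[0,0,0],0.6],[[0,0,0],[0,0,0],0.6],[[0,0,0],[0,0,0],0.6]]}}

```text
clock: 14.7
tcp_pos: [0.4399, -0.0602, 0.0236]
orientation: [-0.0, 0.199, 0.98, 0.0]
wrist_force: [-0.5, -0.1, 0.1]
finger_gap: 0.0682
```

Run:
```python
from h import *
s,d=snap('wrist','w9.png'); print(s['wrist_force'],s['tcp_pos'],s['finger_gap'])
```

```text
[-0.49496103 -0.05062583  0.13495931] [ 0.43987407 -0.06018559  0.02355682] 0.0682374239264609
```

View pics/w9.png

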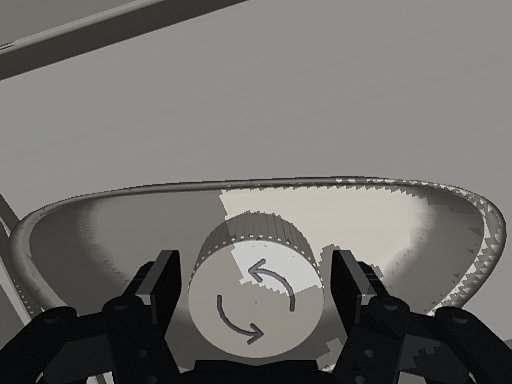

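The cap stands in the dish, top up, and the fingers are clear of it. I'll retreat upward.

Request:
{"method": "move_arm", "body": {"commands": [[[0,0,0.2],[0,0,0],0.6],[[0,0,0.4],[0,0,0],0.6],[[0,0,0.8],[0,0,0],0.6],[[0,0,1],[0,0,0],0.6],[[0,0,1],[0,0,0],0.6]]}}

```text
clock: 15.25
tcp_pos: [0.4393, -0.06, 0.1613]
orientation: [-0.0, 0.199, 0.98, 0.0]
wrist_force: [1.2, -0.2, 0.2]
finger_gap: 0.0683
```

Request:
{"method": "move_arm", "body": {"commands": [[[0.5,-0.2,1],[0,0,0],0.6],[[0.5,-0.2,0.5],[0,0,0],0.6],[[0.5,-0.5,0],[0,0,0],0.6],[[0,0,0],[0,0,0],0.6],[[0,0,0],[0,0,0],0.6]]}}

```text
clock: 15.75
tcp_pos: [0.4996, -0.0963, 0.2196]
orientation: [-0.0, 0.2, 0.98, 0.0]
wrist_force: [0.4, 0.2, 0.2]
finger_gap: 0.0685
```

Run:
```python
from h import *
s,d=snap('wrist','w10.png'); print(s['wrist_force'],s['tcp_pos'],s['finger_gap'])
s,e=snap('scene','s10.png'); s,t=snap('top','t10.png')
a=cv2.resize(e['frame'][100:340,160:400,::-1],(600,600),interpolation=cv2.INTER_CUBIC)
cv2.imwrite('pics/s10b.png',a)
```

```text
[0.39705232 0.19509711 0.20491423] [ 0.49962793 -0.09629124  0.21964662] 0.06853076235511991
```

View pics/s10b.png

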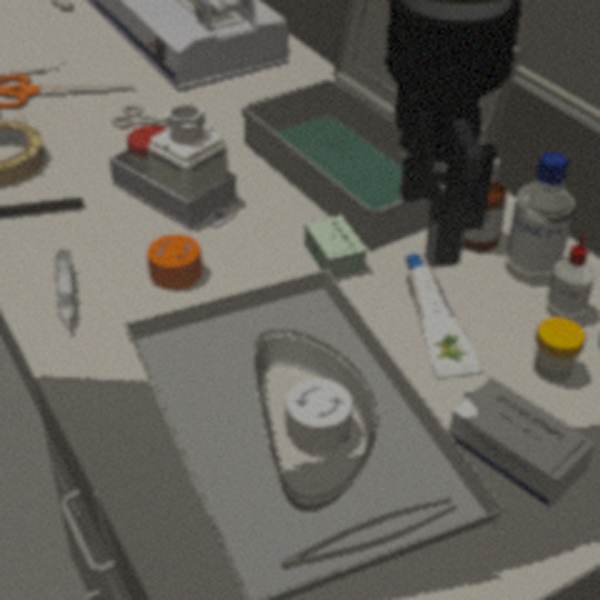

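View pics/w10.png

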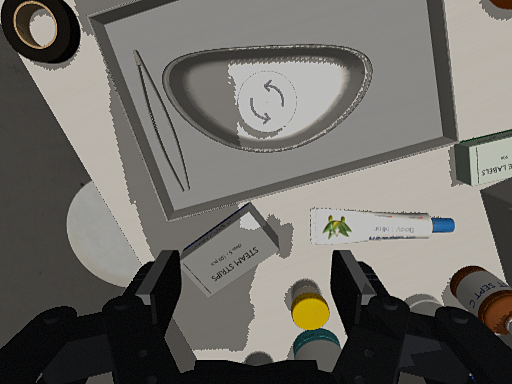

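View pics/t10.png

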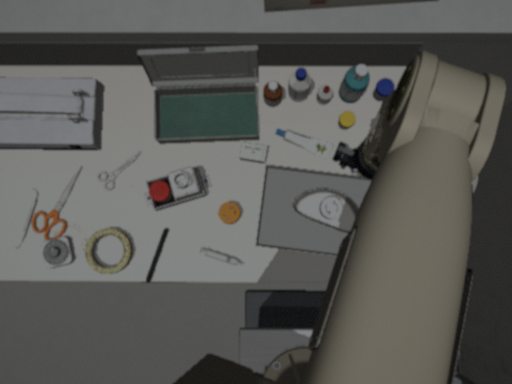

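The cap stands upright in the middle of the dish, at wrist (267,101). The jar is still in its stand, the other things have not moved, and the arm is clear of everything. I'll hand the job in.

Run:
```python
from workcell import env, eyes, job
print(job.hand_in(), env.get_state()['clock'])
```

```text
the job is handed in; nothing more can be done
the job is handed in; nothing more can be done
```

The jar is open and its cap stands top side up in the middle of the kidney dish. I handed the job in at about 16 s; `job.hand_in()` gives no verdict.

- **Opening:** I gripped the white cap at 60 N and pressed it down about 6 mm until it met the stop. The highest downward force I read was about 17 N. I kept it at 14–15 N while turning the cap about 0.95 rad anticlockwise. It turned with almost no resistance and did not slip in the fingers.
- **Setting down:** I lifted the cap straight off and lowered it into the dish. Contact with the floor showed as about 4 N at a tool height of 24 mm, and only then did I let go.
- **Last checks:** The final scene, wrist and top pictures show the jar standing in its stand and the other things where they were. The arm was clear, with wrist force near zero, and no check failed. In the last top picture the arm hides the tray's right-hand end, so the forceps were checked in the scene and wrist pictures only.

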